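Clamp the buckle blank: find the thread start backwards, then screw down

ROBOT

A 7-joint arm with a two-finger parallel gripper is mounted at the origin on a cart in front of the work surface, level with it; the furniture and walls round the work are solid. World frame = base frame: x ahead of the robot, y to its left, z up, the work surface at z = 0. Lengths are in m, angles in rad, forces in N, time in s.
With the tool pointing down it reaches from about 0.425 to 0.925 m from the base axis. Payload 6.8 kg.
Tool frame: the origin (TCP) lies midway between the tips of the shut fingers; the grasp point (between the pads) lies 19 mm behind it; z points along the fingers, y is the line along which they close (so a half turn about z gives the same grasp; the last joint's range is limited). The gripper opens to 85 mm and grips with 20 to 120 N. Pads are 22 mm wide; open, the fingers measure 114 mm over their backs; the gripper's body (76 mm by 85 mm) begins 54 mm behind the grasp point. The pads swing forward as they close: fully open they stand 13 mm farther back than shut.
Start: joints at [1.152, 0.477, 0.022, 1.555, -0.011, 1.109, -0.083], TCP at [0.206, -0.643, 0.231] pointing down, gripper open.
Joint ranges: [-2.96, 2.96], [-0.34, 2.1], [-1.41, 1.46], [0.24, 2.44], [-1.37, 4.51], [0.17, 1.92], [-2.96, 2.96]. Speed limits (rad/s): [2.39, 2.39, 3.14, 3.14, 3.14, 3.14, 3.14].

INTERFACE

Orientations are given as a rotation vector (axis times angle).
In Python, from bench import r gives the robot as it stands. The module is installed in compiled form; this text tells all that it offers.
- The arm moves only by the tool apply_moves, never from a script. Its argument "rows" is a list of rows, each a list of 6 numbers: the shift along the tool's x, y, z scaled (see below), then the turn, a rotation vector about the tool's x, y, z scaled (see below). A call has 1 to 5 rows; each row is the pose to reach, as a shift and turn from the pose commanded when the call began, along the tool's axes at that moment; what a row does not reach only later rows make up. The controller multiplies each number of a shift by 0.25 m and each number of a turn by 90 degrees. A row lasts 1/8 s, in which the tool goes at most 62.5 mm and 10.7 degrees, less where a joint would pass 70% of its speed; a pose out of reach is approached as far as the arm can. A call with a number of a shift or a turn outside -1 to 1 is refused whole. A call with a gripper value outside its range is refused whole. "claw" is the opening, from 0 (shut) to 1 (fully open), set as the call begins (left out, the last holds). The fingers move at their own pace and stop on an object; "newtons" is the grip in N (left out, the last holds). Time passes only in rows, so rows that repeat a pose let the fingers close. It gives the time, the measured TCP pose, the force, the opening and the grip force at its end, in the units of the state.
- r.get_obs(): the state, without advancing time (a new reading comes with each control period).
- r.grab_frame(name): name is "scene" or "side" or "wrist"; returns a dict with "pixels" (420x560x3 uint8, red, green, blue), "intrinsics" (3x3 intrinsics, pixels), "dist" ([k1, k2, p1, p2, k3] as OpenCV has them; the pictures are not rectified), "eye" and "attitude" of the camera in the world. Camera axes: x right, y up, looking along -z (the intrinsics and any distortion apply to the point x, -y, -z); pixel columns grow to the right and rows downward; lengths in m; the calibration is good to about 2 mm. A picture is of the moment at which its call begins. There is no depth.
- r.hand_in(): hands the job in; it is judged then, once.
Trained networks look in a picture, given as the dict that the camera call returned (one of the last four; its "shot" number tells which), for a name from the list of things; names that differ only in an ending like _2 or _b are one class to them, and where a whole thing is asked for, a point or a joint stands for the part that bears it (a point fixed in the world has none). Each returns a list of dicts, best first, with "conf" (0 to 1); they miss things now and then, are a little off and sometimes report something else, mostly with a low value. They report only what shows in the picture. A call takes as long as a camera call.
- r.search_frame(picture, thing): "rect" ([left, top, width, height] in pixels, round what is visible of it).
- r.outline_of(picture, thing): "pixels" (420x560 bool, what is visible of it) and "rect" ([left, top, width, height] in pixels, round what is visible of it).
- r.landmark_of(picture, thing): "point" ([column, row] in pixels: a listed point, or the origin of a listed thing).
The state is a dict: "clock": time; "joints": joint angles; "qvel": joint speeds; "tau": joint torques, N m; "tcp_pos": TCP position; "orientation": TCP orientation; "contact_force": force on the tool from outside, world axes, zero at the start; "moment": the same for the moment, N m; "grip_width": finger opening in m; "gripper_force": force on a finger pad.
Only numpy, scipy, OpenCV 4.12 (cv2) and the standard library are available. Lean on these libraries where they do the work, as an engineer would, in place of code of your own. Each camera call takes 0.05 s, during which the arm holds its last target. There are 200 camera calls.

TASK

Push the brass buckle blank along its channel until it stops against the fence at the back of the drilling clamp. Then take the red T-handled clamp screw, which is only resting on top of its thread: turn it backward (counter-clockwise from above) without forcing it until it drops into the thread start, and drive it forward (clockwise) until it is fully down and its foot holds the blank against the bed. Let go, and leave the pattern weight and the glue pot where they stand.

Things in the scene. Friction and masses are not known exactly. Their poses are not given: they have to be found in the camera images.
- clamp: Drilling clamp fixed to the table: dark steel bed plate 185x100 mm, top at z 12, x -140 to +45; blue bridge over x -34..34, y -44..44, top z 46. Origin on the table under the screw's axis; x runs along the channel from the open front to the fence (face at x +30), z up. Aluminium rails, tops at z 24, x -50..34, make a channel 40 wide, in which the blank lies on the bed.
- blank_center (a point): Centre (half-way up) of the loose brass buckle blank, a flat bar 120 long (its x, same way as the clamp's x) x 36 x 8 mm, 0.25 kg. It starts 20 to 45 mm short of the fence. Home, its centre is at x -30 in the clamp's frame, its front end at x -90. It slides on the bed; push the middle of its front end: the bed is open there.
- blank: The brass blank itself; origin at the centre of its underside, x along its length.
- handle (a point): Centre of the red T-bar on the clamp screw, on the upright axis through the clamp's origin. Bar 70 mm long (its x), 14 thick (y), 22 high (z), on a neck 13 across and 23 long over a flange 62 across, whose top is 34 below this point. Height over the clamp's origin: 127 mm on top of the thread (start), 116 once dropped into the thread start, 111 fully down on the blank.
- screw: The screw itself, 0.4 kg, captive: it only turns and slides along the upright axis. Origin 127 mm below the bar's centre, x along the bar. It turns easily, stays where left and drops by its own weight, but only while the fingers let it slide: a bar gripped tight cannot drop, a bar turned between loosely set fingers can. On the last 0.6 rad to the stop its foot rests on the blank.
- collar: Round unmarked knurled collar on the bridge, 64 mm across, top z 72, fixed; same origin as the clamp. Its hidden thread start (differs each time) lies 0.4 to 1.5 rad backward (+z) from the screw's start; a stop follows about 0.75 rad later. Forward (-z) before the drop it jams after 0.5 to 1.5 rad. After the drop, forward lowers it: fully down 1.2 to 1.4 rad past the drop angle, hard stop at 2.0.
- weight_1: Grey steel pattern weight with a knob, 57 mm across, 55 high, standing loose to the right of the clamp; origin at the centre of its underside. Leave it alone.
- glue_pot: White glue tin with a red lid, 66 mm across, 72 high, standing loose to the left of the clamp; origin at the centre of its underside. Leave it alone.

How it is judged:
On the way, in this order (a step that is already met when the one before it is completed fails the run):
1. the blank is pushed home against the fence, the screw still up (x of blank_center in the frame of clamp above -0.033 m and z of handle in the frame of clamp above 0.124 m), for 0.1 s.
2. the screw, turned backward, has dropped into the thread start (z of handle in the frame of clamp below 0.119 m), for 0.1 s.
At the end, for the whole second after the job is handed in: The screw is fully down (bar centre 109.5 to 112.2 mm above the clamp's origin) and its foot presses on the blank with more than 1 N; the blank is within 3 mm of the fence; both are at rest and released (z of handle in the frame of clamp between 0.1095 and 0.1122 m and contact force between screw and blank above 1 N and x of blank_center in the frame of clamp above -0.033 m and linear speed of each of blank, screw below 0.01 m/s); the robot touches nothing.
It fails at once if the screw is forced (over 60 N on the collar) while it still rests on top of the thread (z of handle in the frame of clamp above 0.122 m and contact force between screw and collar above 60 N).
It fails at once if the pattern weight is shifted by more than 20 mm (distance of weight_1 from where it was at the start of the episode above 0.02 m).
It fails at once if the glue pot is shifted by more than 20 mm (distance of glue_pot from where it was at the start of the episode above 0.02 m).
It also fails if it takes over 72 s, if anything falls off the work surface, if the arm or the gripper's body presses on something with over 40 N, if the wrist force passes 120 N, or if a joint passes its speed limit or range.

## Working session

There is one attempt and no reset: what is moved stays moved. The work goes in short steps, Python scripts to look and compute and a tool call to move; the robot and the scene stay as the last step left them, time stands still between calls to the robot, and variables do not carry over. Pictures are saved under pics/ and viewed, at most 10 in all, crops included, and the job is handed in when it is done.

Besides the shell and the picture viewer there is one more tool, called after ">>>" as a command line: name --pt "numbers of a row" for each row, then --argument value for the rest. apply_moves: Moves the arm, as the interface text tells. Its arguments: {"type":"object","properties":{"rows":{"type":"array","items":{"type":"array","items":{"type":"number"}}},"claw":{"type":"number"},"newtons":{"type":"number"}},"required":["rows"]}

```bash
mkdir -p pics; cat > h.py <<'E'
import numpy as np,cv2
from scipy.spatial.transform import Rotation as R
from bench import r
def Rm(a):
    a=np.array(a,float)
    if a.shape==(3,3): return a
    return R.from_rotvec(a).as_matrix() if a.size==3 else R.from_quat(a).as_matrix()
def ray(f,p):
    u=cv2.undistortPoints(np.array([[p]],float),f["intrinsics"],np.array(f["dist"],float))[0,0]
    d=Rm(f["attitude"])@np.array([u[0],-u[1],-1]); return np.array(f["eye"]),d
def atz(f,p,z):
    o,d=ray(f,p); return o+d*(z-o[2])/d[2]
def proj(f,P):
    P=np.atleast_2d(P); c=(P-np.array(f["eye"]))@Rm(f["attitude"]); c=c*[1,-1,-1]
    return cv2.projectPoints(c,np.zeros(3),np.zeros(3),f["intrinsics"],np.array(f["dist"],float))[0][:,0]
def tri(rs):
    A=0;b=0
    for o,d in rs:
        d=d/np.linalg.norm(d);M=np.eye(3)-np.outer(d,d);A=A+M;b=b+M@o
    return np.linalg.solve(A,b)
E
python3 - <<'E'
from h import *
np.set_printoptions(precision=4,suppress=True)
o=r.get_obs();print(o)
fs={n:r.grab_frame(n) for n in("scene","side","wrist")}
print({n:(f["eye"],f["attitude"]) for n,f in fs.items()})
cv2.imwrite("pics/a.png",np.hstack([cv2.resize(fs[n]["pixels"],(560,420))[:,:,::-1] for n in("scene",)]))
cv2.imwrite("pics/b.png",fs["side"]["pixels"][:,:,::-1])
for t in["clamp","blank_center","blank","handle","screw","collar","weight_1","glue_pot"]:
    rs=[]
    for n,f in fs.items():
        l=r.landmark_of(f,t)
        print(t,n,[(np.round(q["point"],1),round(q["conf"],2)) for q in l[:2]])
        if l and l[0]["conf"]>.5: rs.append(ray(f,l[0]["point"]))
    if len(rs)>1: print("   tri",tri(rs))
E
```

```text
{'clock': 0.0, 'joints': array([ 1.1519,  0.4778,  0.0223,  1.5565, -0.0115,  1.1093, -0.0831]), 'qvel': array([ 0.0001, -0.0004,  0.0009,  0.0004,  0.0017, -0.0032, -0.0009]), 'tau': array([  0.    , -59.6448,   1.6075, -28.1197,   0.0123,   0.0091,
        -0.    ]), 'tcp_pos': array([ 0.2062, -0.6421,  0.2303]), 'orientation': array([-3.102 , -0.4859,  0.0006]), 'contact_force': array([-0.9569,  0.6752, -0.4566]), 'moment': array([-0.0424,  0.0184,  0.0312]), 'gripper_force': 0.0, 'grip_width': 0.085678464597762}
{'scene': (array([ 0.6699, -1.0423,  0.6883]), array([1.0257, 0.0291, 0.0113])), 'side': (array([0.0096, 0.8626, 0.7403]), array([ 0.3981, -1.274 , -2.2474])), 'wrist': (array([ 0.2874, -0.617 ,  0.3736]), array([-0.2882,  0.2113, -1.2476]))}
clamp scene [(array([260.2, 239.6]), 0.64)]
clamp side [(array([284.4, 236.3]), 0.81)]
clamp wrist []
   tri [ 0.5886 -0.0408  0.0047]
blank_center scene [(array([235.7, 240.9]), 0.65), (array([260.8, 240.3]), 0.33)]
blank_center side [(array([303.1, 232.5]), 0.71)]
blank_center wrist []
   tri [ 0.5385 -0.0669  0.021 ]
blank scene [(array([237. , 240.6]), 0.6)]
blank side [(array([303.2, 235.6]), 0.55)]
blank wrist []
   tri [ 0.5375 -0.0604  0.0158]
handle scene [(array([254.8, 193.9]), 0.65)]
handle side [(array([285. , 203.7]), 0.83), (array([331.4, 198.4]), 0.2)]
handle wrist []
   tri [ 0.5812 -0.0304  0.1204]
screw scene []
screw side []
screw wrist []
collar scene [(array([261. , 244.8]), 0.62)]
collar side [(array([280. , 237.6]), 0.79)]
collar wrist []
   tri [ 0.5961 -0.0407 -0.0062]
weight_1 scene [(array([250.9, 329.6]), 0.85)]
weight_1 side [(array([330.1, 199.4]), 0.68)]
weight_1 wrist []
   tri [ 0.5879 -0.3211 -0.0057]
glue_pot scene [(array([321.1, 175.7]), 0.93)]
glue_pot side [(array([158.2, 276.7]), 0.65), (array([301.6, 233.2]), 0.58)]
glue_pot wrist []
   tri [0.7488 0.2924 0.0007]
```

```bash
python3 - <<'E'
import cv2
a=cv2.imread("pics/a.png")[130:360,130:410];b=cv2.imread("pics/b.png")[130:320,110:390]
cv2.imwrite("pics/c.png",cv2.resize(a,None,fx=2.6,fy=2.6,interpolation=cv2.INTER_CUBIC))
cv2.imwrite("pics/d.png",cv2.resize(b,None,fx=2.8,fy=2.8,interpolation=cv2.INTER_CUBIC))
E
```

```text
(no output)
```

View pics/c.png

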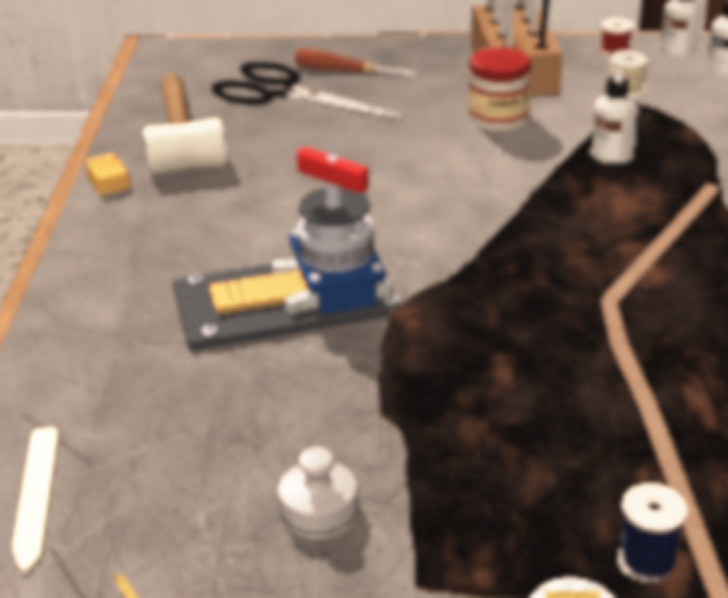

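View pics/d.png

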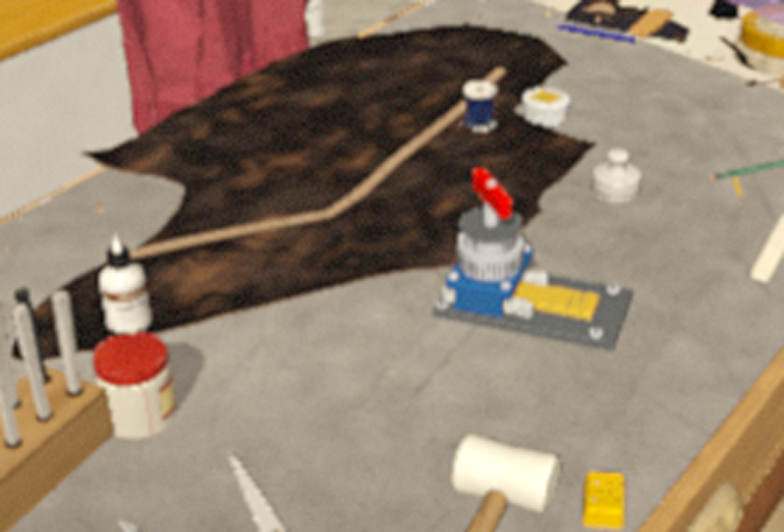

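Scene: the clamp is in the middle with its open front toward the robot (bed front corners at about crop (176,283) and (192,345)). The red bar is turned against the channel. The weight is to the right and the glue pot far left-back, both well clear of it. Next I get the rough yaw and plan the move to a close look.

```bash
python3 - <<'E'
from h import *
np.set_printoptions(precision=4,suppress=True)
f=r.grab_frame("scene");s=r.grab_frame("side")
sc=lambda x,y:(130+x/2.6,130+y/2.6); sd=lambda x,y:(110+x/2.8,130+y/2.8)
for p in[(176,281),(192,344),(398,300)]: print("sc bed",atz(f,sc(*p),.012))
for p in[(632,290),(614,344),(435,312)]: print("sd bed",atz(s,sd(*p),.012))
for p in[(210,284),(217,307)]: print("sc blank front",atz(f,sc(*p),.02))
for p in[(599,292),(592,317)]: print("sd blank front",atz(s,sd(*p),.02))
for p in[(300,155),(367,172)]: print("bar top",atz(f,sc(*p),.138))
o=r.get_obs();T=Rm(o["orientation"]);print(T)
w=r.grab_frame("wrist");print("cam in tool",T.T@(w["eye"]-o["tcp_pos"]),"look",T.T@Rm(w["attitude"])@[0,0,-1], w["intrinsics"])
E
```

```text
sc bed [ 0.4468 -0.0424  0.012 ]
sc bed [ 0.4746 -0.1356  0.012 ]
sc bed [ 0.6445 -0.0727  0.012 ]
sd bed [ 0.4664 -0.1274  0.012 ]
sd bed [ 0.4372 -0.035   0.012 ]
sd bed [0.6095 0.0199 0.012 ]
sc blank front [ 0.48   -0.0591  0.02  ]
sc blank front [ 0.4907 -0.0939  0.02  ]
sd blank front [ 0.4872 -0.0942  0.02  ]
sd blank front [ 0.4716 -0.052   0.02  ]
bar top [ 0.5636 -0.0408  0.138 ]
bar top [ 0.6209 -0.0704  0.138 ]
[[ 0.9521  0.3059  0.    ]
 [ 0.3059 -0.9521 -0.    ]
 [ 0.      0.     -1.    ]]
cam in tool [ 0.0849  0.0006 -0.1432] look [-0.328   0.0006  0.9447] [[365.5672   0.     282.8883]
 [  0.     365.5672 213.6828]
 [  0.       0.       1.    ]]
```

>>> apply_moves --pt "0.65 -0.61 -0.04 0 0 0" --pt "0.65 -0.61 -0.04 0 0 0" --pt "0.65 -0.61 -0.04 0 0 0" --pt "0.65 -0.61 -0.04 0 0 0" --pt "0.65 -0.61 -0.04 0 0 0" --claw 0

```text
clock: 2.12
tcp_pos: [0.3168, -0.4451, 0.2418]
orientation: [-3.102, -0.495, -0.002]
contact_force: [0.8, -1.0, -0.3]
grip_width: 0.0002
gripper_force: 0.0
```

>>> apply_moves --pt "0.65 -0.61 -0.04 0 0 0" --pt "0.65 -0.61 -0.04 0 0 0" --pt "0.65 -0.61 -0.04 0 0 0" --pt "0.65 -0.61 -0.04 0 0 0" --pt "0.65 -0.61 -0.04 0 0 0"

```text
clock: 2.75
tcp_pos: [0.4241, -0.2513, 0.2517]
orientation: [3.103, 0.493, 0.002]
contact_force: [0.4, -0.4, -0.2]
grip_width: -0.0003
gripper_force: 0.0
```

>>> apply_moves --pt "0.65 -0.61 -0.04 0 0 0" --pt "0.65 -0.61 -0.04 0 0 0" --pt "0.65 -0.61 -0.04 0 0 0" --pt "0.65 -0.61 -0.04 0 0 0" --pt "0.65 -0.61 -0.04 0 0 0"

```text
clock: 3.38
tcp_pos: [0.5319, -0.057, 0.2613]
orientation: [-3.103, -0.49, -0.001]
contact_force: [0.0, -0.3, -0.1]
grip_width: -0.0
gripper_force: 0.0
```

```bash
python3 - <<'E'
from h import *
import pickle
np.set_printoptions(precision=4,suppress=True)
o=r.get_obs();print(o["joints"])
f=r.grab_frame("wrist");pickle.dump((o,f),open("w1.pkl","wb"))
cv2.imwrite("pics/w1.png",cv2.resize(f["pixels"],(800,600),interpolation=cv2.INTER_CUBIC)[:,:,::-1])
for t,z in[("clamp",0),("blank_center",.016),("handle",.127),("collar",0)]:
    l=r.landmark_of(f,t)
    for q in l[:2]: print(t,q["point"],q["conf"],atz(f,q["point"],z))
E
```

```text
[ 0.2904  0.2409 -0.3531  1.8361  0.0929  1.0802 -1.3546]
clamp [290.8, 112.4] 0.58 [ 0.5915 -0.0475  0.    ]
blank_center [286.7, 165.1] 0.61 [ 0.5388 -0.06    0.016 ]
handle [288.1, 124.6] 0.86 [ 0.5893 -0.0433  0.127 ]
```

View pics/w1.png

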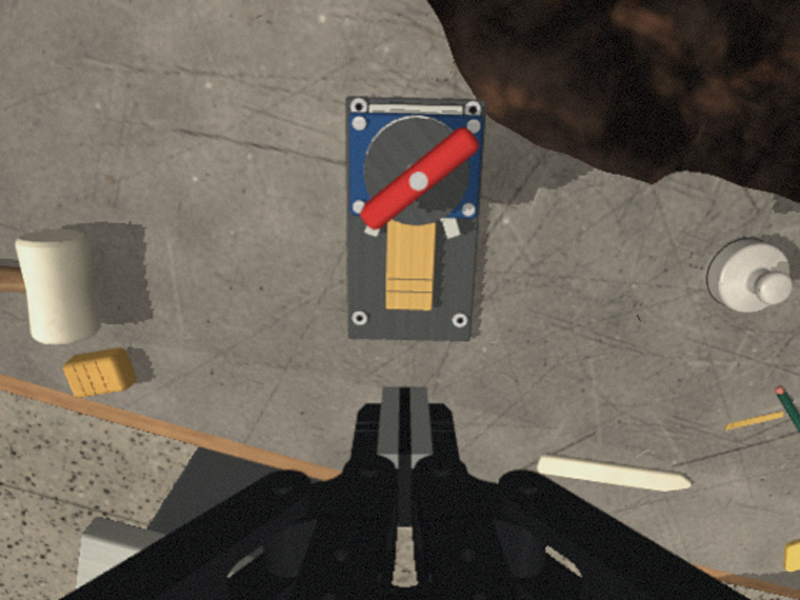

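The wrist view shows the clamp square in the picture: bed corners at (348,339), (471,341), (347,97) and (485,101). The blank's front end is at about (387..433,310). The red bar runs from (370,222) to (472,137), with its hub at (418,181).

```bash
python3 - <<'E'
from h import *
import pickle
np.set_printoptions(precision=4,suppress=True)
o,f=pickle.load(open("w1.pkl","rb"))
P=lambda x,y,z:atz(f,(x*.7,y*.7),z)
fl,fr,bl,br=[P(*p,.012) for p in[(348,339),(471,341),(347,97),(485,101)]]
print(fl,fr,bl,br)
# clamp fit
loc=np.array([[-.14,.05],[-.14,-.05],[.045,.05],[.045,-.05]]);W=np.array([fl,fr,bl,br])[:,:2]
c=loc.mean(0);U,S,V=np.linalg.svd((loc-c).T@(W-W.mean(0)));Rr=V.T@U.T;t=W.mean(0)-Rr@c
print("clamp",t,"yaw",np.arctan2(Rr[1,0],Rr[0,0]),"res",W-(loc@Rr.T+t))
for p in[(387,309),(433,310)]:
    q=P(*p,.02);print("blank front clampframe",q,(q[:2]-t)@Rr)
h=P(418,181,.138);print("hub",h,"in clamp",(h[:2]-t)@Rr)
# bar by red mask
im=f["pixels"].astype(int);m=((im[...,0]>120)&(im[...,1]<70)&(im[...,2]<70)).astype(np.uint8)
n,l,s,_=cv2.connectedComponentsWithStats(m);k=1+s[1:,4].argmax()
ys,xs=np.where(l==k);pts=np.array([atz(f,p,.134)[:2] for p in zip(xs,ys)])
c=pts.mean(0);w,v=np.linalg.eigh(np.cov((pts-c).T));d=v[:,1]*np.sign(v[0,1]);print("bar",c,"yaw",np.arctan2(d[1],d[0]),"ext",np.ptp((pts-c)@d),np.ptp((pts-c)@v[:,0]))
T=Rm(o["orientation"]);print("tool yaw",np.arctan2(T[1,0],T[0,0]),o["tcp_pos"])
E
```

```text
[ 0.4419 -0.039   0.012 ] [ 0.471  -0.1349  0.012 ] [0.6187 0.0125 0.012 ] [ 0.6462 -0.0808  0.012 ]
clamp [ 0.5899 -0.0469] yaw 0.2911578679778614 res [[ 0.0004  0.0002]
 [ 0.0008  0.0001]
 [ 0.     -0.0014]
 [-0.0012  0.0011]]
blank front clampframe [ 0.4792 -0.0609  0.02  ] [-0.1101  0.0184]
blank front clampframe [ 0.4894 -0.0954  0.02  ] [-0.1102 -0.0175]
hub [ 0.5898 -0.0464  0.138 ] in clamp [-0.      0.0006]
bar [ 0.591  -0.0462] yaw -0.585481008154791 ext 0.069335319310016 0.014013964477875653
tool yaw 0.3132964240717173 [ 0.5319 -0.057   0.2613]
```

>>> apply_moves --pt "-0.327 0.02 0.32 0 0 -0.5" --pt "-0.327 0.02 0.32 0 0 -0.5" --pt "-0.327 0.02 0.32 0 0 -0.5" --pt "-0.327 0.02 0.32 0 0 -0.5" --pt "-0.327 0.02 0.32 0 0 -0.5"

```text
clock: 4.25
tcp_pos: [0.454, -0.0891, 0.1814]
orientation: [2.683, 1.634, -0.0]
contact_force: [-0.1, 0.4, -0.7]
grip_width: -0.0002
gripper_force: 0.0
```

>>> apply_moves --pt "0 0 0.32 0 0 -0.486" --pt "0 0 0.32 0 0 -0.486" --pt "0 0 0.32 0 0 -0.486" --pt "0 0 0.32 0 0 -0.486" --pt "0 0 0.32 0 0 -0.486"

```text
clock: 4.88
tcp_pos: [0.4544, -0.0885, 0.1013]
orientation: [1.884, 2.514, -0.0]
contact_force: [-0.5, -0.7, 0.3]
grip_width: -0.0
gripper_force: 0.0
```

```bash
cat >> h.py <<'E'
C=np.array([.5899,-.0469]);YC=.2911
def st(x=None,y=None,z=None,yaw=None):
    """state in clamp frame; with a target in clamp frame: scaled move"""
    o=r.get_obs();T=Rm(o["orientation"]);p=o["tcp_pos"];c,s=np.cos(YC),np.sin(YC);Rc=np.array([[c,-s],[s,c]])
    q=(p[:2]-C)@Rc;w=np.arctan2(T[1,0],T[0,0])
    print("clk %.2f clamp xy"%o["clock"],q.round(4),"z %.4f"%p[2],"yaw %.4f"%w,"tilt",np.round(T[:2,2],4),"F",o["contact_force"].round(1),"M",o["moment"].round(2),"grip %.4f %.1f"%(o["grip_width"],o["gripper_force"]),"q7 %.2f"%o["joints"][6],"v",o["qvel"].round(3).max())
    if x is not None:
        d=np.r_[C+Rc@np.array([x,y]),z]-p;dw=0 if yaw is None else (yaw-w+np.pi)%(2*np.pi)-np.pi
        print("move",np.r_[T.T@d/.25,-dw/(np.pi/2)].round(3))
E
python3 - <<'E'
from h import *
st(-.14,0,.0155,YC+np.pi/2)
E
```

```text
clk 4.88 clamp xy [-0.1418 -0.0009] z 0.1013 yaw 1.8552 tilt [ 0. -0.] F [-0.5 -0.7  0.3] M [-0.01  0.04  0.06] grip -0.0000 0.0 q7 0.05 v 0.034
move [ 0.004  0.007  0.343 -0.004]
```

>>> apply_moves --pt "0.004 0 0.2 0 0 0" --pt "0.004 0 0.343 0 0 0" --pt "0.004 0 0.343 0 0 0"

```text
clock: 5.25
tcp_pos: [0.4538, -0.087, 0.0142]
orientation: [-1.885, -2.512, 0.002]
contact_force: [0.0, -0.3, -0.7]
grip_width: 0.0001
gripper_force: 0.0
```

>>> apply_moves --pt "0 0.03 0 0 0 0" --pt "0 0.06 0 0 0 0" --pt "0 0.09 0 0 0 0" --pt "0 0.11 0 0 0 0" --pt "0 0.13 0 0 0 0"

```text
clock: 5.88
tcp_pos: [0.4848, -0.0778, 0.0155]
orientation: [-1.879, -2.517, 0.002]
contact_force: [-2.7, -1.3, 2.5]
grip_width: 0.0002
gripper_force: 1.2
```

```bash
python3 - <<'E'
from h import *
import pickle
st(-.1045,0,.0155,YC+np.pi/2)
f=r.grab_frame("wrist");pickle.dump(f,open("w2.pkl","wb"))
cv2.imwrite("pics/w2.png",f["pixels"][:,:,::-1])
E
```

```text
clk 5.88 clamp xy [-0.1096  0.0006] z 0.0155 yaw 1.8591 tilt [-0.0014 -0.0005] F [-2.7 -1.3  2.5] M [-0.18  0.44  0.02] grip 0.0002 1.2 q7 -0.10 v 0.042
move [-0.002  0.02  -0.    -0.002]
```

View pics/w2.png

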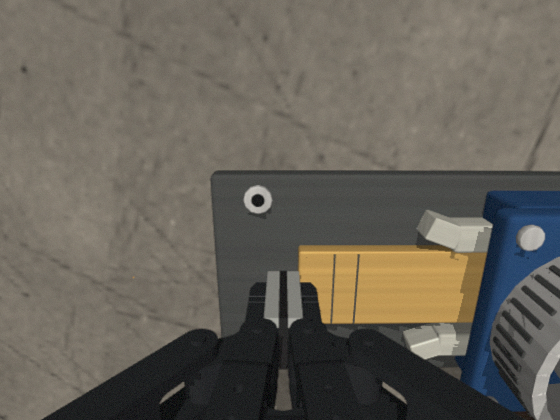

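The picture shows the blank's front end at column 299, touching the right-hand finger. I now measure where that is.

```bash
python3 - <<'E'
from h import *
import pickle
f=pickle.load(open("w2.pkl","rb"));c,s=np.cos(YC),np.sin(YC);Rc=np.array([[c,-s],[s,c]])
for p,z in[((299,250),.02),((300,268),.02),((214,175),.012),((300,320),.02)]: print(p,((atz(f,p,z)[:2]-C)@Rc).round(4))
E
```

```text
(299, 250) [-0.1026  0.0205]
(300, 268) [-0.1021  0.0121]
(214, 175) [-0.1375  0.0506]
(300, 320) [-0.1017 -0.0141]
```

>>> apply_moves --pt "0 0.015 0 0 0 0" --pt "0 0.03 0 0 0 0" --pt "0 0.04 0 0 0 0" --pt "0 0.045 0 0 0 0" --pt "0 0.05 0 0 0 0"

```text
clock: 6.55
tcp_pos: [0.4971, -0.074, 0.0155]
orientation: [-1.879, -2.518, 0.0]
contact_force: [-1.3, -0.3, -0.3]
grip_width: -0.0
gripper_force: 0.8
```

>>> apply_moves --pt "0 0.005 0 0 0 0" --pt "0 0.01 0 0 0 0" --pt "0 0.01 0 0 0 0"

```text
clock: 6.92
tcp_pos: [0.4975, -0.074, 0.0152]
orientation: [-1.878, -2.516, 0.005]
contact_force: [-6.4, -1.4, 5.2]
grip_width: -0.0002
gripper_force: 3.4
```

```bash
python3 - <<'E'
from h import *
st()
E
```

```text
clk 6.92 clamp xy [-0.0962  0.0006] z 0.0152 yaw 1.8591 tilt [-0.004  -0.0013] F [-6.4 -1.4  5.2] M [-0.35  1.36  0.03] grip -0.0002 3.4 q7 -0.10 v 0.002
```

>>> apply_moves --pt "0 0.01 0 0 0 0" --pt "0 0.016 0 0 0 0" --pt "0 0.016 0 0 0 0"

```text
clock: 7.3
tcp_pos: [0.4977, -0.074, 0.0146]
orientation: [-1.876, -2.511, 0.014]
contact_force: [-13.3, -3.4, 9.0]
grip_width: 0.0002
gripper_force: 7.3
```

```bash
python3 - <<'E'
from h import *
st()
E
```

```text
clk 7.30 clamp xy [-0.0961  0.0005] z 0.0146 yaw 1.8583 tilt [-0.0109 -0.0034] F [-13.3  -3.4   9. ] M [-0.77  3.04  0.02] grip 0.0002 7.3 q7 -0.10 v 0.002
```

>>> apply_moves --pt "0 -0.05 0 0 0 0" --pt "0 -0.12 0 0 0 0" --pt "0 -0.12 -0.2 0 0 0" --pt "0 -0.12 -0.45 0 0 0" --pt "0 -0.12 -0.7 0 0 0"

```text
clock: 7.92
tcp_pos: [0.4742, -0.0808, 0.1924]
orientation: [1.878, 2.518, 0.001]
contact_force: [1.9, -1.4, -0.0]
grip_width: 0.0001
gripper_force: 0.0
```

>>> apply_moves --pt "0 0 0 0 0 -0.444" --pt "0 0 0 0 0 -0.444" --pt "0 0 0 0 0 -0.444" --pt "0 0 0 0 0 -0.444" --pt "0 0 0 0 0 -0.444" --claw 0.5 --newtons 20

```text
clock: 8.55
tcp_pos: [0.4745, -0.0809, 0.1905]
orientation: [0.907, 3.007, 0.0]
contact_force: [-0.0, 0.4, 1.0]
grip_width: 0.0426
gripper_force: 0.0
```

```bash
python3 - <<'E'
from h import *
st(0,0,.19,-.5855+np.pi)
s=r.grab_frame("side");l=r.landmark_of(s,"blank_center");c,si=np.cos(YC),np.sin(YC);Rc=np.array([[c,-si],[si,c]])
f=r.grab_frame("wrist");cv2.imwrite("pics/w3.png",f["pixels"][:,:,::-1])
for q in l: print("side",q["point"],q["conf"],(atz(s,q["point"],.016)[:2]-C)@Rc)
m=r.outline_of(s,"blank")
if m:
    ys,xs=np.where(m[0]["pixels"]);p=np.array([(atz(s,u,.02)[:2]-C)@Rc for u in zip(xs,ys)]);print(m[0]["conf"],np.percentile(p,[1,50,99],axis=0))
im=f["pixels"].astype(int);mm=((im[...,0]>120)&(im[...,1]<70)&(im[...,2]<70)).astype(np.uint8)
ys,xs=np.where(mm);print(len(xs))
if len(xs)>50:
    pts=np.array([atz(f,p,.134)[:2] for p in zip(xs,ys)]);c=pts.mean(0);w,v=np.linalg.eigh(np.cov((pts-c).T));print("bar",c,np.arctan2(v[1,1],v[0,1]),np.ptp((pts-c)@v[:,1]))
E
```

```text
clk 8.55 clamp xy [-0.1203  0.0006] z 0.1905 yaw 2.5556 tilt [ 0.0007 -0.0001] F [-0.   0.4  1. ] M [-0.02  0.01  0.03] grip 0.0426 0.0 q7 0.79 v 0.015
move [-0.31   0.369  0.002 -0.   ]
side [293.9, 231.9] 0.62 [-0.02643792 -0.00671296]
0.7 [[-0.09110948 -0.00998445]
 [-0.06302881  0.01093341]
 [-0.02955549  0.03552193]]
888
bar [ 0.57017476 -0.03304475] 2.6400688771042247 0.041665808262666
```

View pics/w3.png

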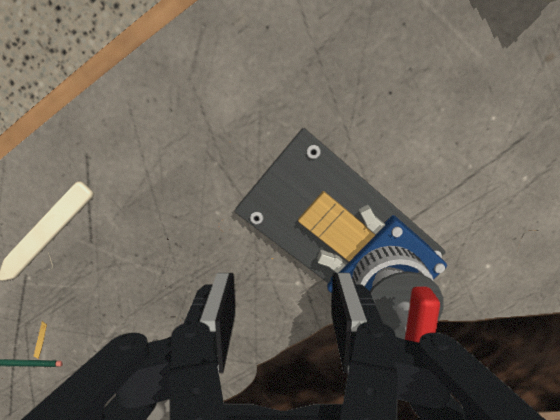

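>>> apply_moves --pt "-0.15 0.18 0 0 0 0" --pt "-0.31 0.369 0.0 0 0 0" --pt "-0.31 0.369 0.0 0 0 0" --pt "-0.31 0.369 0.0 0 0 0"

```text
clock: 9.25
tcp_pos: [0.5896, -0.0463, 0.19]
orientation: [-0.905, -3.007, 0.001]
contact_force: [-1.1, 0.2, -0.4]
grip_width: 0.0431
gripper_force: 0.0
```

```bash
python3 - <<'E'
from h import *
st(0,0,.105,-.5855+np.pi)
f=r.grab_frame("wrist");cv2.imwrite("pics/w4.png",f["pixels"][:,:,::-1])
E
```

```text
clk 9.25 clamp xy [-0.0001  0.0006] z 0.1900 yaw 2.5568 tilt [-0.0014  0.    ] F [-1.1  0.2 -0.4] M [-0.01  0.03 -0.07] grip 0.0431 0.0 q7 0.65 v 0.025
move [-0.003 -0.001  0.34   0.   ]
```

View pics/w4.png

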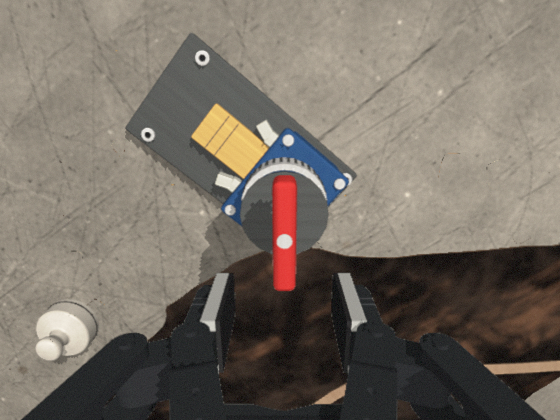

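The bar is vertical at column 285, centred between the pads (233 and 335), and the blank is home. I descend and set the fingers loosely.

>>> apply_moves --pt "-0.003 0 0.15 0 0 0" --pt "-0.003 0 0.28 0 0 0" --pt "-0.003 0 0.34 0 0 0" --pt "-0.003 0 0.34 0 0 0"

```text
clock: 9.8
tcp_pos: [0.5899, -0.0475, 0.1053]
orientation: [-0.906, -3.007, 0.001]
contact_force: [-0.6, -0.4, 0.7]
grip_width: 0.0425
gripper_force: 0.0
```

>>> apply_moves --pt "0 0 0 0 0 0" --pt "0 0 0 0 0 0" --pt "0 0 0 0 0 0" --claw 0.19

```text
clock: 10.18
tcp_pos: [0.5913, -0.047, 0.1063]
orientation: [0.905, 3.007, 0.0]
contact_force: [0.0, 0.4, 0.6]
grip_width: 0.0161
gripper_force: 0.0
```

```bash
python3 - <<'E'
from h import *
st(0,0,.105,-.5855+np.pi)
E
```

```text
clk 10.18 clamp xy [ 0.0013 -0.0005] z 0.1063 yaw 2.5569 tilt [ 0.0013 -0.0002] F [0.  0.4 0.6] M [-0.08  0.03  0.02] grip 0.0161 0.0 q7 0.58 v 0.004
move [ 0.005 -0.003  0.005  0.001]
```

>>> apply_moves --pt "0.002 -0.001 0.003 0 0 -0.04" --pt "0.002 -0.001 0.003 0 0 -0.08" --pt "0.002 -0.001 0.003 0 0 -0.12" --pt "0.002 -0.001 0.003 0 0 -0.16" --pt "0.002 -0.001 0.003 0 0 -0.19"

```text
clock: 10.8
tcp_pos: [0.5912, -0.0462, 0.1054]
orientation: [0.445, 3.108, 0.002]
contact_force: [1.2, 1.2, -0.9]
grip_width: 0.0164
gripper_force: 2.1
```

```bash
cat >> h.py <<'E'
def look(name=None):
    f=r.grab_frame("wrist");im=f["pixels"].astype(int);m=((im[...,0]>100)&(im[...,1]<.45*im[...,0])&(im[...,2]<.45*im[...,0])).astype(np.uint8)
    m=cv2.morphologyEx(m,cv2.MORPH_OPEN,np.ones((3,3)));n,l,s,c=cv2.connectedComponentsWithStats(m)
    if n>1:
        k=1+s[1:,4].argmax();print("red",s[k],c[k].round(1),"n",n,"minrect",[np.round(v,1) for v in cv2.minAreaRect(np.argwhere(l==k)[:,::-1].astype(np.float32))])
    if name: cv2.imwrite("pics/"+name,f["pixels"][:,:,::-1])
    o=r.get_obs();T=Rm(o["orientation"]);w=np.arctan2(T[1,0],T[0,0])
    for z in(.127,.116,.111):  # expected image of the bar's end (camera side), top edge corners
        a=np.array([np.cos(w),np.sin(w)]);b=np.array([-a[1],a[0]])
        P=[np.r_[C+.035*a+e*.007*b,z+.011] for e in(-1,1)];print(z,proj(f,P).round(0).tolist())
    return f
E
python3 - <<'E'
from h import *
st(0,0,.105);look("w5.png")
E
```

```text
clk 10.80 clamp xy [0.0014 0.0002] z 0.1054 yaw 2.8573 tilt [0.0021 0.0009] F [ 1.2  1.2 -0.9] M [ 0.28 -0.38 -0.09] grip 0.0164 2.1 q7 0.84 v 0.32
move [ 0.004 -0.004  0.002  0.   ]
red [ 259  223   55  177 5894] [285.3 306.8] n 2 minrect [array([284.3, 311. ]), array([ 40.2, 177.1]), np.float64(8.1)]
0.127 [[302.0, 242.0], [260.0, 242.0]]
0.116 [[301.0, 229.0], [262.0, 229.0]]
0.111 [[300.0, 224.0], [262.0, 224.0]]
```

View pics/w5.png

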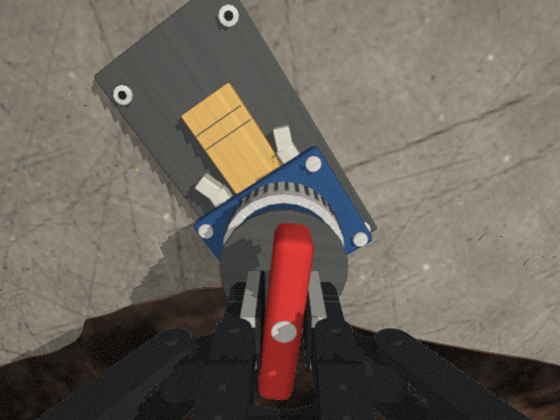

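The bar lags the fingers by about 8° inside the loose grip and is still up (end edge at about row 242, hub dot at (284,331)). I keep turning backward.

>>> apply_moves --pt "0 0 0 0 0 -0.03" --pt "0 0 0 0 0 -0.06" --pt "0 0 0 0 0 -0.09" --pt "0 0 0 0 0 -0.12" --pt "0 0 0 0 0 -0.15"

```text
clock: 11.48
tcp_pos: [0.5913, -0.0459, 0.1054]
orientation: [0.077, 3.138, 0.002]
contact_force: [2.8, 2.7, -1.5]
grip_width: 0.0163
gripper_force: 2.1
```

```bash
python3 - <<'E'
from h import *
st(0,0,.105);look("w6.png")
E
```

```text
clk 11.47 clamp xy [0.0016 0.0006] z 0.1054 yaw 3.0923 tilt [0.0023 0.0014] F [ 2.8  2.7 -1.5] M [ 0.5  -0.49 -0.07] grip 0.0163 2.1 q7 1.04 v 0.324
move [ 0.005 -0.004  0.002  0.   ]
red [ 259  223   55  177 5939] [285.4 307.2] n 2 minrect [array([286.4, 311.3]), array([ 40.3, 176.6]), np.float64(6.3)]
0.127 [[303.0, 241.0], [260.0, 242.0]]
0.116 [[301.0, 229.0], [262.0, 229.0]]
0.111 [[300.0, 224.0], [262.0, 224.0]]
```

>>> apply_moves --pt "0.002 -0.002 0 0 0 -0.03" --pt "0.003 -0.003 0 0 0 -0.06" --pt "0.003 -0.003 0 0 0 -0.09" --pt "0.003 -0.003 0 0 0 -0.12" --pt "0.003 -0.003 0 0 0 -0.12"

```text
clock: 12.15
tcp_pos: [0.5905, -0.0461, 0.1054]
orientation: [-0.215, 3.132, 0.003]
contact_force: [3.4, 4.9, 0.7]
grip_width: 0.0164
gripper_force: 2.2
```

```bash
python3 - <<'E'
from h import *
st(0,0,.105);look("w6.png")
E
```

```text
clk 12.15 clamp xy [0.0008 0.0006] z 0.1054 yaw -3.0042 tilt [0.0022 0.0021] F [3.4 4.9 0.7] M [ 0.91 -0.53 -0.04] grip 0.0164 2.2 q7 1.20 v 0.006
move [ 0.003 -0.003  0.002  0.   ]
red [ 264  226   47  175 5892] [285.9 309.3] n 2 minrect [array([286.1, 313.1]), array([ 39.6, 175.6]), np.float64(4.1)]
0.127 [[304.0, 244.0], [262.0, 244.0]]
0.116 [[302.0, 231.0], [263.0, 231.0]]
0.111 [[302.0, 226.0], [264.0, 226.0]]
```

>>> apply_moves --pt "0 0 0 0 0 -0.03" --pt "0 0 0 0 0 -0.06" --pt "0 0 0 0 0 -0.09" --pt "0 0 0 0 0 -0.12" --pt "0 0 0 0 0 -0.12"

```text
clock: 12.82
tcp_pos: [0.5901, -0.046, 0.1054]
orientation: [-0.509, 3.098, 0.003]
contact_force: [2.3, 4.1, 0.8]
grip_width: 0.0161
gripper_force: 2.1
```

```bash
python3 - <<'E'
from h import *
st(0,0,.105);look("w6.png")
E
```

```text
clk 12.82 clamp xy [0.0005 0.0008] z 0.1054 yaw -2.8156 tilt [0.0015 0.002 ] F [2.3 4.1 0.8] M [ 0.98 -0.38 -0.07] grip 0.0161 2.1 q7 1.37 v 0.005
move [ 0.002 -0.003  0.001  0.   ]
red [ 263  227   48  176 5887] [285.8 310.7] n 2 minrect [array([286. , 314.3]), array([ 39.5, 175.4]), np.float64(4.4)]
0.127 [[304.0, 245.0], [262.0, 245.0]]
0.116 [[302.0, 232.0], [263.0, 232.0]]
0.111 [[302.0, 227.0], [264.0, 227.0]]
```

>>> apply_moves --pt "0 0 0 0 0 -0.03" --pt "0.001 -0.002 0 0 0 -0.06" --pt "0.001 -0.002 0 0 0 -0.09" --pt "0.001 -0.002 0 0 0 -0.12" --pt "0.001 -0.002 0 0 0 -0.12"

```text
clock: 13.5
tcp_pos: [0.5887, -0.0473, 0.1045]
orientation: [0.798, -3.037, -0.002]
contact_force: [-1.3, 5.5, -1.6]
grip_width: 0.0162
gripper_force: 2.2
```

```bash
python3 - <<'E'
from h import *
st(0,0,.105);look("w6.png")
E
```

```text
clk 13.50 clamp xy [-0.0013 -0.    ] z 0.1045 yaw -2.6276 tilt [-0.0014  0.0009] F [-1.3  5.5 -1.6] M [0.9  0.16 0.02] grip 0.0162 2.2 q7 1.53 v 0.004
move [-0.005 -0.001 -0.002  0.   ]
red [ 265  230   40  174 5689] [285.5 312.6] n 2 minrect [array([284.5, 316.5]), array([173.,  39.]), np.float64(90.0)]
0.127 [[306.0, 251.0], [263.0, 251.0]]
0.116 [[304.0, 238.0], [265.0, 238.0]]
0.111 [[303.0, 232.0], [265.0, 232.0]]
```

>>> apply_moves --pt "0 0 0 0 0 -0.03" --pt "-0.001 0 0 0 0 -0.06" --pt "-0.001 0 0 0 0 -0.09" --pt "-0.001 0 0 0 0 -0.12" --pt "-0.001 0 0 0 0 -0.12"

```text
clock: 14.18
tcp_pos: [0.5885, -0.0481, 0.1042]
orientation: [1.079, -2.948, -0.001]
contact_force: [-2.5, 3.6, -2.7]
grip_width: 0.0159
gripper_force: 2.2
```

```bash
python3 - <<'E'
from h import *
st(0,0,.105);look("w6.png")
E
```

```text
clk 14.18 clamp xy [-0.0017 -0.0007] z 0.1042 yaw -2.4397 tilt [-0.0023 -0.0002] F [-2.5  3.6 -2.7] M [0.68 0.64 0.03] grip 0.0159 2.2 q7 1.70 v 0.004
move [-0.007 -0.    -0.003  0.   ]
red [ 268  224   37  165 5093] [286.2 302.5] n 2 minrect [array([286., 306.]), array([164.,  36.]), np.float64(90.0)]
0.127 [[306.0, 253.0], [264.0, 253.0]]
0.116 [[305.0, 239.0], [265.0, 239.0]]
0.111 [[304.0, 234.0], [266.0, 234.0]]
```

>>> apply_moves --pt "0 0 0 0 0 0.0" --pt "0 0 0 0 0 0.0" --pt "0 0 0 0 0 0" --claw 0.25

```text
clock: 14.6
tcp_pos: [0.5901, -0.0486, 0.1051]
orientation: [-1.081, 2.949, -0.001]
contact_force: [-0.3, -0.4, 0.3]
grip_width: 0.0216
gripper_force: 0.0
```

```bash
python3 - <<'E'
from h import *
st(0,0,.105);look("w7.png")
E
```

```text
clk 14.60 clamp xy [-0.0003 -0.0017] z 0.1051 yaw -2.4392 tilt [ 0.0008 -0.0006] F [-0.3 -0.4  0.3] M [ 0.02  0.01 -0.01] grip 0.0216 0.0 q7 1.70 v 0.005
move [-0.004  0.006  0.     0.   ]
red [ 272  222   37  163 5045] [289.7 299.3] n 2 minrect [array([290., 303.]), array([162.,  36.]), np.float64(90.0)]
0.127 [[310.0, 249.0], [268.0, 249.0]]
0.116 [[308.0, 236.0], [269.0, 236.0]]
0.111 [[307.0, 231.0], [270.0, 231.0]]
```

View pics/w7.png

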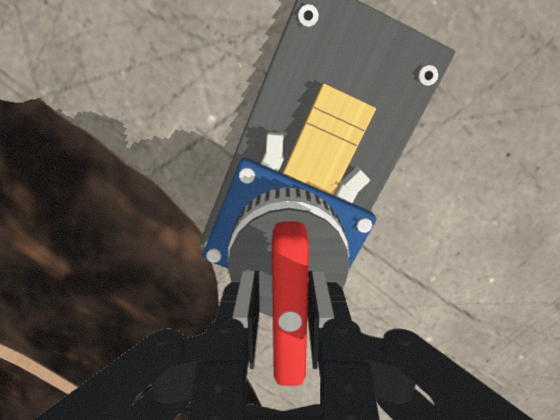

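```bash
python3 - <<'E'
from h import *
from scipy.optimize import least_squares
f=r.grab_frame("wrist");im=f["pixels"].astype(int)
m=((im[...,0]>100)&(im[...,1]<.45*im[...,0])&(im[...,2]<.45*im[...,0]))
# white hub dot inside bar
g=cv2.inRange(f["pixels"],(120,120,120),(255,255,255));g[:,:270]=0;g[:,310:]=0;g[:305]=0;g[335:]=0
n,l,s,c=cv2.connectedComponentsWithStats(g);print([(s[k],c[k].round(1)) for k in range(1,n) if s[k,4]>40])
for z in(.127,.122,.116,.111): print(z,"hub",proj(f,np.r_[C,z+.011]).round(1))
for r0 in(260,280,300,345,365): 
    xs=np.where(m[r0])[0];print(r0,xs.min(),xs.max(),[round(float(np.linalg.norm(atz(f,(xs.min()-.5,r0),z+.011)-atz(f,(xs.max()+.5,r0),z+.011)))*1e3,2) for z in(.127,.116,.111)])
E
```

```text
[(array([278, 312,  23,  20, 357], dtype=int32), array([289.1, 321.2]))]
0.127 hub [[288.2 337. ]]
0.122 hub [[288.1 328.4]]
0.116 hub [[287.9 318.9]]
0.111 hub [[287.7 311.5]]
260 272 307 [12.03, 13.23, 13.78]
280 272 307 [12.29, 13.51, 14.07]
300 272 306 [12.21, 13.43, 13.98]
345 273 305 [12.12, 13.33, 13.88]
365 274 304 [11.67, 12.83, 13.36]
```

The drop is confirmed: the hub dot is at row 321, against 337 expected if still up and 319 at 116 mm. The bar width of about 13.4 mm agrees. Now I lower the fingers by 10 mm, set them loosely again, and turn forward.

>>> apply_moves --pt "-0.002 0.003 0.02 0 0 0" --pt "-0.002 0.003 0.04 0 0 0" --pt "-0.002 0.003 0.04 0 0 0" --claw 0.19

```text
clock: 15.08
tcp_pos: [0.5892, -0.0474, 0.0941]
orientation: [1.082, -2.948, -0.0]
contact_force: [-0.6, -0.0, -0.4]
grip_width: 0.0161
gripper_force: 0.3
```

>>> apply_moves --pt "0 0 0 0 0 0.05" --pt "0 0 0 0 0 0.1" --pt "0 0 0 0 0 0.15" --pt "0 0 0 0 0 0.2" --pt "0 0 0 0 0 0.25"

```text
clock: 15.7
tcp_pos: [0.5877, -0.0464, 0.0941]
orientation: [0.483, -3.101, -0.001]
contact_force: [-4.5, 3.3, 0.3]
grip_width: 0.0164
gripper_force: 2.7
```

```bash
cat >> h.py <<'E'
def hub():
    f=r.grab_frame("wrist");e=proj(f,[np.r_[C,z+.011] for z in np.arange(.105,.13,.0005)])
    g=cv2.inRange(f["pixels"],(120,120,120),(255,255,255));x0,y0=e.mean(0).astype(int);k=np.zeros_like(g);k[y0-35:y0+35,x0-20:x0+20]=1;g*=k
    im=f["pixels"].astype(int);m=((im[...,0]>100)&(im[...,1]<.45*im[...,0])&(im[...,2]<.45*im[...,0])).astype(np.uint8)
    n,l,s,c=cv2.connectedComponentsWithStats(g);b=1+s[1:,4].argmax()
    print("hub",s[b],c[b].round(1),"z est",np.arange(.105,.13,.0005)[abs(e[:,1]-c[b][1]).argmin()])
    ys,xs=np.where(m);print("bar lag deg",cv2.minAreaRect(np.c_[xs,ys].astype(np.float32)),"top",ys.min())
    return f
E
python3 - <<'E'
from h import *
st(0,0,.095);hub()
E
```

```text
clk 15.70 clamp xy [-0.002   0.0011] z 0.0941 yaw -2.8325 tilt [-0.0036  0.0004] F [-4.5  3.3  0.3] M [0.47 0.88 0.09] grip 0.0164 2.7 q7 1.34 v 0.136
move [-0.008 -0.004 -0.004  0.   ]
hub [272 330  24  21 386] [283.7 340.2] z est 0.117
bar lag deg ((281.5487976074219, 319.9389953613281), (174.92352294921875, 39.97621154785156), 83.6598129272461) top 232
```

>>> apply_moves --pt "-0.002 -0.001 0 0 0 0.05" --pt "-0.004 -0.002 0 0 0 0.1" --pt "-0.004 -0.002 0 0 0 0.15" --pt "-0.004 -0.002 0 0 0 0.2" --pt "-0.004 -0.002 0 0 0 0.25"

```text
clock: 16.38
tcp_pos: [0.5904, -0.0464, 0.0945]
orientation: [-0.129, -3.138, -0.002]
contact_force: [-0.7, 2.1, -0.5]
grip_width: 0.016
gripper_force: 1.3
```

```bash
python3 - <<'E'
from h import *
st(0,0,.095);hub()
E
```

```text
clk 16.38 clamp xy [0.0006 0.0004] z 0.0945 yaw 3.0593 tilt [-0.0004  0.0011] F [-0.7  2.1 -0.5] M [ 0.52  0.09 -0.02] grip 0.0160 1.3 q7 1.00 v 0.141
move [ 0.002 -0.002 -0.002  0.   ]
hub [274 321  23  20 372] [285.  330.7] z est 0.1155
bar lag deg ((284.3087463378906, 310.6973876953125), (174.22801208496094, 39.272342681884766), 87.45519256591797) top 224
```

>>> apply_moves --pt "0 0 0 0 0 0.05" --pt "0 0 0 0 0 0.1" --pt "0 0 0 0 0 0.15" --pt "0 0 0 0 0 0.2" --pt "0 0 0 0 0 0.25"

```text
clock: 17.05
tcp_pos: [0.591, -0.0465, 0.0948]
orientation: [0.738, 3.053, 0.002]
contact_force: [0.3, 2.5, -1.4]
grip_width: 0.0163
gripper_force: 1.2
```

```bash
python3 - <<'E'
from h import *
st(0,0,.095);hub()
E
```

```text
clk 17.05 clamp xy [0.0012 0.    ] z 0.0948 yaw 2.6674 tilt [0.0007 0.001 ] F [ 0.3  2.5 -1.4] M [ 0.48 -0.01  0.01] grip 0.0163 1.2 q7 0.66 v 0.144
move [ 0.003 -0.003 -0.001  0.   ]
hub [272 316  23  20 381] [283.1 325.7] z est 0.1135
bar lag deg ((281.7529296875, 306.2882080078125), (172.9506072998047, 38.885128021240234), 85.60128784179688) top 220
```

>>> apply_moves --pt "0.001 -0.001 0 0 0 0.05" --pt "0.002 -0.002 0 0 0 0.1" --pt "0.002 -0.002 0 0 0 0.15" --pt "0.002 -0.002 0 0 0 0.2" --pt "0.002 -0.002 0 0 0 0.25"

```text
clock: 17.73
tcp_pos: [0.5908, -0.0469, 0.095]
orientation: [1.318, 2.851, 0.002]
contact_force: [1.3, 2.3, -2.4]
grip_width: 0.0161
gripper_force: 1.2
```

```bash
python3 - <<'E'
from h import *
st(0,0,.095);hub()
E
```

```text
clk 17.73 clamp xy [ 0.0008 -0.0003] z 0.0950 yaw 2.2754 tilt [0.0015 0.0008] F [ 1.3  2.3 -2.4] M [ 0.46 -0.22  0.08] grip 0.0161 1.2 q7 0.33 v 0.146
move [ 0.002 -0.003 -0.     0.   ]
hub [271 312  25  21 407] [282.9 322.4] z est 0.1115
bar lag deg ((281.0584411621094, 303.6134948730469), (171.22523498535156, 38.587303161621094), 84.5596694946289) top 218
```

>>> apply_moves --pt "0 0 0 0 0 0.04" --pt "0 0 0 0 0 0.08" --pt "0 0 0 0 0 0.12" --pt "0 0 0 0 0 0.16" --pt "0 0 0 0 0 0.2"

```text
clock: 18.4
tcp_pos: [0.5905, -0.0472, 0.095]
orientation: [1.747, 2.611, 0.001]
contact_force: [0.5, 2.1, -0.4]
grip_width: 0.0162
gripper_force: 1.1
```

```bash
python3 - <<'E'
from h import *
st(0,0,.095);hub()
E
```

```text
clk 18.40 clamp xy [ 0.0005 -0.0005] z 0.0950 yaw 1.9622 tilt [0.0009 0.0003] F [ 0.5  2.1 -0.4] M [ 0.43 -0.09  0.03] grip 0.0162 1.1 q7 0.06 v 0.117
move [ 0.002 -0.002 -0.     0.   ]
hub [271 312  24  21 404] [282.4 322. ] z est 0.111
bar lag deg ((280.0454406738281, 303.4237365722656), (171.37631225585938, 38.422950744628906), 83.8844985961914) top 218
```

>>> apply_moves --pt "0 0 0 0 0 0.04" --pt "0 0 0 0 0 0.08" --pt "0 0 0 0 0 0.08"

```text
clock: 18.82
tcp_pos: [0.5904, -0.0476, 0.095]
orientation: [1.905, 2.497, 0.0]
contact_force: [0.7, 0.9, 0.5]
grip_width: 0.0162
gripper_force: 0.5
```

```bash
python3 - <<'E'
from h import *
st(0,0,.095);hub()
E
```

```text
clk 18.82 clamp xy [ 0.0002 -0.0008] z 0.0950 yaw 1.8380 tilt [ 0.0007 -0.0004] F [0.7 0.9 0.5] M [ 0.19 -0.14  0.  ] grip 0.0162 0.5 q7 -0.05 v 0.014
move [ 0.003 -0.001  0.     0.   ]
hub [271 311  24  21 406] [282.4 321.3] z est 0.111
bar lag deg ((279.9703063964844, 302.7029724121094), (171.54443359375, 38.4084358215332), 84.2894058227539) top 217
```

Height is constant at about 111 mm, so it is fully down. Release, rise and check.

>>> apply_moves --pt "0 0 0 0 0 -0.02" --pt "0 0 0 0 0 -0.04" --pt "0 0 0 0 0 -0.04" --pt "0 0 0 0 0 -0.04" --claw 0.5

```text
clock: 19.38
tcp_pos: [0.59, -0.0477, 0.0948]
orientation: [1.831, 2.553, -0.0]
contact_force: [-0.1, 0.3, 0.3]
grip_width: 0.0431
gripper_force: 0.0
```

>>> apply_moves --pt "0 0 -0.1 0 0 0" --pt "0 0 -0.25 0 0 0" --pt "0 0 -0.4 0 0 0" --pt "0 0 -0.4 0 0 0" --pt "0 0 -0.4 0 0 0"

```text
clock: 20.0
tcp_pos: [0.5896, -0.0476, 0.1943]
orientation: [-1.831, -2.553, 0.001]
contact_force: [0.4, -1.1, -0.8]
grip_width: 0.0429
gripper_force: 0.0
```

```bash
python3 - <<'E'
from h import *
st();f=hub();s=r.grab_frame("side");c,si=np.cos(YC),np.sin(YC);Rc=np.array([[c,-si],[si,c]])
m=r.outline_of(s,"blank")
if m:
    ys,xs=np.where(m[0]["pixels"]);p=np.array([(atz(s,u,.02)[:2]-C)@Rc for u in zip(xs,ys)]);print(m[0]["conf"],np.percentile(p,[1,50,99],axis=0))
cv2.imwrite("pics/w9.png",f["pixels"][:,:,::-1])
E
```

```text
clk 20.00 clamp xy [-0.0005 -0.0006] z 0.1943 yaw 1.8973 tilt [-0.0006 -0.0003] F [ 0.4 -1.1 -0.8] M [ 0.03 -0.03  0.03] grip 0.0429 0.0 q7 0.07 v 0.018
hub [277 219  15  15 170] [284.  225.9] z est 0.1105
bar lag deg ((283.65362548828125, 218.99411010742188), (106.42132568359375, 22.060611724853516), 87.79740142822266) top 166
0.59 [[-0.09077617 -0.00844549]
 [-0.06334369  0.01141192]
 [-0.03104006  0.03427427]]
```

View pics/w9.png

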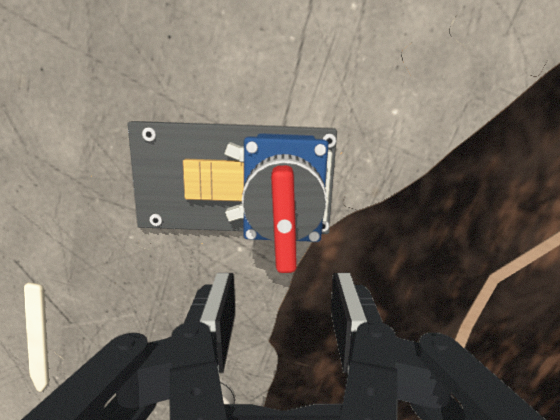

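The bar is free (hub at (284,226), height about 110.5–111 mm), the blank's front end is at x of about -0.0905 (home), and the gripper is clear. I hand in.

```bash
python3 -c "
from bench import r
print(r.hand_in())"
```

```text
the job is handed in; nothing more can be done
None
```

Handed in at about 20 s: the blank is home against the fence, the screw dropped into its thread and was driven fully down (bar centre about 111 mm by camera), and the arm is clear with the weight and glue pot untouched; foot force wasn't measured and no verdict was returned.

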